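# Close up the bead organiser

### The job

Close up the purple bead organiser with the fingertips: push both drawers fully home and push the lid down until it lies flat shut, in whatever order suits. Only push: do not pull the drawers further out or lift the lid further open, and leave the tea glass holder, hoops, bodkin case, darning mushroom and spools where they stand.

Things in the scene. Friction and masses are not known exactly. Their poses are not given: they have to be found in the camera images.
- organiser: the bead organiser: a two-tier box of translucent purple plastic fixed to the table, 140 mm deep (x), 210 mm wide (y), 85 mm high with the lid shut. The lower tier has two drawers side by side, the upper tier is an open bead tray under one hinged lid. Origin: centre of its underside, on the table. x axis points from its front (drawer side, towards the robot) to its back, y to its left, z up.
- drawer_left (a joint): how far the left (+y) drawer, with yellow beads, stands open, in m: 0 = fully home, 0.09 = the stop; starts at 0.025 to 0.065. It slides along the organiser's x axis with about 1 N of friction and stays where it is left.
- drawer_right (a joint): the same for the right (-y) drawer, with blue beads
- drawer_left_face (a point): centre of the left drawer's flat front face; it moves with the drawer. The face is 101 mm wide, 42 mm high (8 to 50 mm above the table) and has no handle, only a flat white patch. With the drawer home it lies 75 mm in front of the organiser's origin (5 mm proud of the box's front). Axes as the organiser's.
- drawer_right_face (a point): the same for the right drawer
- lid (a joint): opening angle of the lid in rad: 0 = shut flat on the tray, 1.7 = the stop; starts at 0.8 to 1.25. The hinge runs along the organiser's y axis at the top of its back; the lid's free edge swings up from the front. The hinge is stiff: the lid stays at any angle; about 1 to 2 N near the free edge moves it.
- lid_edge (a point): middle of the lid's free edge (the white thumb tab) on its outer face, which is the top face when shut; 147 mm from the hinge line; the lid is 210 mm wide and 5 mm thick. Its x axis lies in the lid from the free edge towards the hinge, its z axis is the normal out of the outer face.
- lid_hinge (a point): middle of the lid's hinge line, 82.5 mm above the table, 70 mm behind the organiser's origin; it lies in the middle of the lid's thickness (2.5 mm below the outer face). Axes turn with the lid.
- tea_holder: a loose blue ceramic tea glass holder with a clear glass in it, 76 mm across plus a handle, 90 mm tall. To be left alone. Origin: centre of its underside.
- hoop_outer: the outer of two loose nested wooden hoops lying flat, 140 mm across, 10 mm high. To be left alone. Origin: centre of its underside.
- hoop_inner: the inner of the two nested wooden hoops, 116 mm across, 10 mm high. To be left alone. Origin: centre of its underside.
- bodkin_case: a loose flat green case, 90 x 30 x 14 mm, with a steel bodkin on it. To be left alone. Origin: centre of its underside.
- darning_mushroom: a loose wooden darning mushroom standing on its stem, cap 72 mm across, 80 mm tall. To be left alone. Origin: centre of its underside.
- spool_red: a loose spool of red thread, 32 mm across, 42 mm tall, standing beside the organiser. To be left alone. Origin: centre of its underside.
- spool_teal: a loose spool of green thread, 32 mm across, 42 mm tall, standing beside the organiser. To be left alone. Origin: centre of its underside.

How it is judged:
By the outcome, as a careful person would: the job done as asked, in the order asked, and still so for the second after the job is handed in, with the robot touching nothing.
It also fails if it takes over 51 s, if anything falls off the work surface, if the arm or the gripper's body presses on something with over 40 N, if the wrist force passes 120 N, or if a joint passes its speed limit or range.

### The arm

A 6-joint arm with a two-finger parallel gripper is mounted at the origin on the work surface. World frame = base frame: x ahead of the robot, y to its left, z up, the work surface at z = 0. Lengths are in mm, angles in degrees, forces in N, time in s.
With the tool pointing down it reaches from about 250 to 800 mm from the base axis. Payload 3.9 kg.
Tool frame: the origin (TCP) lies at the very end of the fingers, on their centre line; the grasp point (between the pads) lies 19 mm behind it; z points along the fingers, y is the direction in which the jaws open and shut (so a half turn about z gives the same grasp; the last joint's range is limited). The gripper opens to 85 mm and grips with 20 to 120 N. Pads are 22 mm wide; open, the fingers measure 114 mm over their backs; the gripper's body (76 mm by 85 mm) begins 54 mm behind the grasp point. The pads swing forward as they close: fully open they stand 13 mm farther back than shut.
Start: joints at [65.833, 14.897, -7.913, 67.191, 0, 90], TCP at [214.931, 478.978, 231.304] pointing down, gripper open.
Joint ranges: [-159.42, 159.42], [-47.68, 98.78], [-73.54, 78.23], [-108.79, 121.32], [-90, 84.71], [-180, 180]. Speed limits (degrees/s): [147.25, 147.25, 180, 180, 180, 180].

### API

Orientations are given as a 3x3 rotation matrix whose columns are the frame's x, y, z axes.
In Python, from station import arm, grab_frame, calibration, finish_job, finder gives the robot as it stands. The module is installed in compiled form; this text tells all that it offers.
- The arm moves only by the tool send_rows, never from a script. Its argument "plan" is a list of rows, each a list of 3 entries, a list of its own where there are three numbers: the shift along the world's x, y, z in m, then the turn, a rotation vector about the world's x, y, z in degrees, then the opening, from 0 (shut) to 1 (fully open). A call has 1 to 20 rows; each row shifts and turns the pose as measured when the row begins; what a row does not reach is not made up. A row lasts 1/8 s, in which the tool goes at most 62.5 mm and 10.7 degrees, less where a joint would pass 70% of its speed; a pose out of reach is approached as far as the arm can. A call is refused whole if a number of a shift passes 0.0625 or a number of a turn 10.7, either way. A call with a gripper value outside its range is refused whole. The fingers move at their own pace and stop on an object; "newtons" is the grip in N (left out, the last holds). Time passes only in rows, so rows that do not move let the fingers close. It gives the time, the measured TCP pose, the force and the opening at its end, in the units of the state.
- arm.state(): the state, without advancing time (a new reading comes with each control period).
- grab_frame(name): name is "side" or "top"; returns the picture (480x640x3 uint8, red, green, blue); there is no depth.
- calibration(name): a dict with "fx", "fy", "cx", "cy" (pixels), "dist" ([k1, k2, p1, p2, k3] as OpenCV has them; the pictures are not rectified), "cam_to_world" (4x4, takes a point from camera to world coordinates). Camera axes: x right, y up, looking along -z (the intrinsics and any distortion apply to the point x, -y, -z); pixel columns grow to the right and rows downward; lengths in mm; the calibration is good to about 2 mm. A picture is of the moment at which its call begins. calibration takes no time and is no camera call.
- finish_job(): hands the job in, once; it reports no verdict.
Trained networks look in the newest picture that a camera, given by its name, has taken for a name from the list of things; names that differ only in an ending like _2 or _b are one class to them, and where a whole thing is asked for, a point or a joint stands for the part that bears it (a point fixed in the world has none). Each returns a list of dicts, best first, with "p" (0 to 1); they miss things now and then, are a little off and sometimes report something else, mostly with a low value. They report only what shows in the picture. A call takes as long as a camera call.
- finder.spot_in(thing, camera): "at" ([column, row] in pixels, amid what is visible of it).
The state is a dict: "t": time; "joint_positions": joint angles; "qvel": joint speeds; "effort": joint torques, N m; "eef_pos": TCP position; "tool_rot": TCP orientation; "contact_force": force on the tool from outside, world axes, zero at the start; "ft_torque": the same for the moment, N m; "opening": finger opening in mm.
Only numpy, scipy, OpenCV 4.12 (cv2) and the standard library are available. Lean on these libraries where they do the work, as an engineer would, in place of code of your own. Each camera call takes 0.05 s, during which the arm holds its last target.

## Working session

There is one attempt and no reset: what is moved stays moved. The work goes in short steps, Python scripts to look and compute and a tool call to move; the robot and the scene stay as the last step left them, time stands still between calls to the robot, and variables do not carry over. Pictures are saved under pics/ and viewed, and the job is handed in when it is done.

Besides the shell and the picture viewer there is one more tool, called by a JSON object that holds its "name" and its "arguments". send_rows: Moves the arm, as the interface text tells. Its arguments: {"type":"object","properties":{"plan":{"type":"array"},"newtons":{"type":"number"}},"required":["plan"]}

```bash
mkdir -p pics; cat > h.py <<'E'
import numpy as np, cv2
from station import arm, grab_frame, calibration, finish_job, finder
def ray(cam,px):
    c=calibration(cam);K=np.array([[c['fx'],0,c['cx']],[0,c['fy'],c['cy']],[0,0,1.]])
    u=cv2.undistortPoints(np.array([[px]],float),K,np.array(c['dist'],float))[0,0]
    T=np.array(c['cam_to_world']);d=T[:3,:3]@np.array([u[0],-u[1],-1]);return T[:3,3],d
def onz(cam,px,z):
    o,d=ray(cam,px);return o+d*(z-o[2])/d[2]
def proj(cam,P):
    c=calibration(cam);K=np.array([[c['fx'],0,c['cx']],[0,c['fy'],c['cy']],[0,0,1.]])
    T=np.array(c['cam_to_world']);p=(np.atleast_2d(P)-T[:3,3])@T[:3,:3]
    p=p*[1,-1,-1]
    return cv2.projectPoints(p.reshape(-1,1,3),np.zeros(3),np.zeros(3),K,np.array(c['dist'],float))[0][:,0]
def save(cam,n):
    f=grab_frame(cam);cv2.imwrite('pics/'+n+'.png',f[:,:,::-1]);return f
E
python3 - <<'E'
from h import *
for c in('top','side'):
    save(c,c+'0');print(c,np.round(calibration(c)['cam_to_world'],2).tolist())
    for t in['organiser','drawer_left_face','drawer_right_face','lid_edge','lid_hinge','tea_holder','spool_red','spool_teal','darning_mushroom','bodkin_case','hoop_outer']:
        r=finder.spot_in(t,c)[:2];print(t,[(np.round(q['at']).tolist(),round(q['p'],2)) for q in r])
print(arm.state()['t'])
E
```

```text
top [[-0.02, 1.0, -0.06, 475.8], [-1.0, -0.03, -0.01, -6.47], [-0.01, 0.06, 1.0, 1386.83], [0.0, 0.0, 0.0, 1.0]]
organiser [([303.0, 229.0], 0.88)]
drawer_left_face [([284.0, 260.0], 0.83)]
drawer_right_face [([328.0, 260.0], 0.71)]
lid_edge [([305.0, 205.0], 0.78)]
lid_hinge [([309.0, 202.0], 0.72)]
tea_holder [([478.0, 284.0], 0.9), ([172.0, 273.0], 0.74)]
spool_red [([244.0, 227.0], 0.63)]
spool_teal []
darning_mushroom [([307.0, 203.0], 0.73), ([168.0, 208.0], 0.6)]
bodkin_case [([174.0, 275.0], 0.74)]
hoop_outer [([467.0, 224.0], 0.92)]
side [[-1.0, 0.05, -0.04, 539.5], [-0.06, -0.68, 0.73, 969.45], [0.01, 0.73, 0.68, 1002.34], [0.0, 0.0, 0.0, 1.0]]
organiser [([308.0, 270.0], 0.57), ([285.0, 236.0], 0.31)]
drawer_left_face [([343.0, 292.0], 0.98)]
drawer_right_face [([344.0, 258.0], 0.68)]
lid_edge [([289.0, 236.0], 0.62)]
lid_hinge [([286.0, 231.0], 0.73)]
tea_holder [([369.0, 162.0], 0.55)]
spool_red [([296.0, 329.0], 0.81)]
spool_teal [([306.0, 223.0], 0.58)]
darning_mushroom [([270.0, 391.0], 0.63), ([285.0, 234.0], 0.33)]
bodkin_case [([353.0, 416.0], 0.9)]
hoop_outer [([294.0, 178.0], 0.58)]
1.2
```

```bash
python3 - <<'E'
import cv2
for c,(x,y,w,h) in dict(top=(220,160,160,130),side=(220,170,180,180)).items():
    a=cv2.imread(f'pics/{c}0.png')[y:y+h,x:x+w];s=min(800/w,600/h);cv2.imwrite(f'pics/{c}0z.png',cv2.resize(a,None,fx=s,fy=s,interpolation=cv2.INTER_CUBIC));print(s)
E
```

```text
4.615384615384615
3.3333333333333335
```

View pics/top0.png

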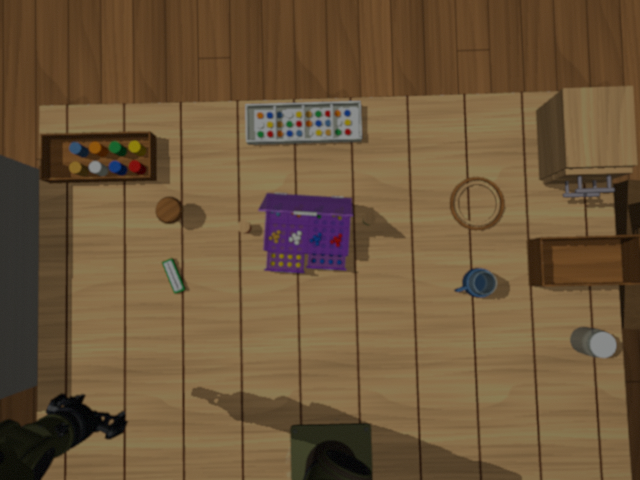

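View pics/side0.png

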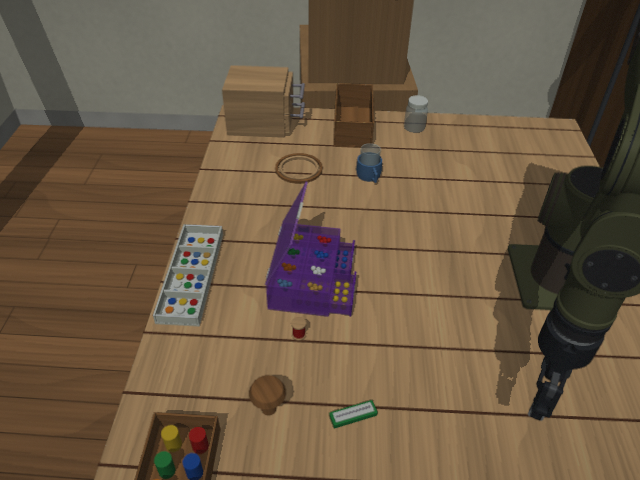

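```bash
sleep 1; ls pics
```

```text
side0.png
side0z.png
top0.png
top0z.png
```

View pics/top0z.png

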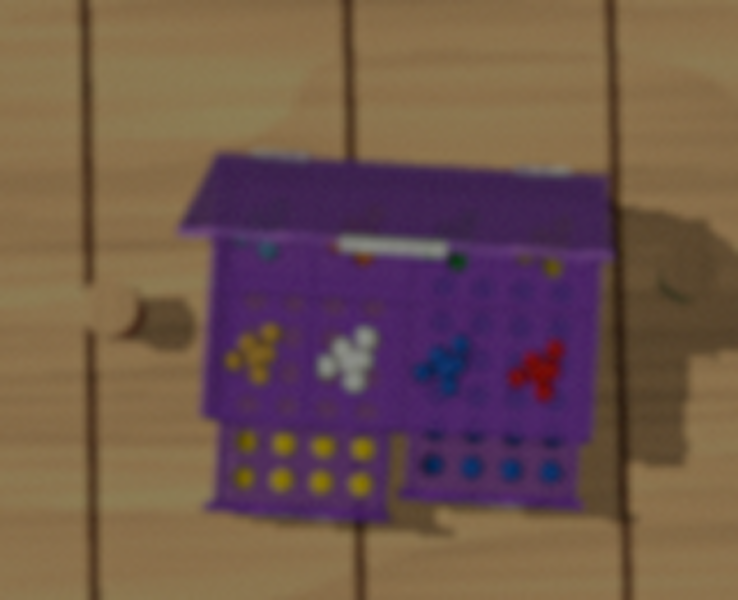

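View pics/side0z.png

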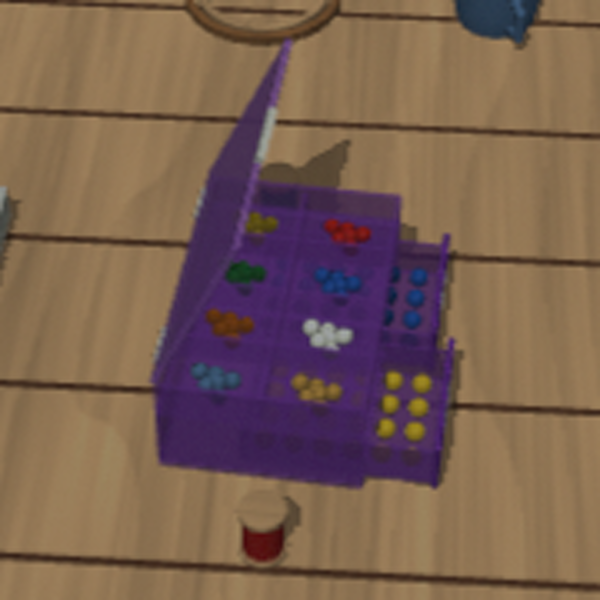

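The views show the organiser around top px (303,229), with both drawers out by about 30–40 mm and the lid leaning back. The red spool is at its left (~244,227) and the teal spool is hidden at its right (~368,217). I'll fit the pose to the corners.

```bash
cat > fit.py <<'E'
from h import *
from scipy.optimize import least_squares
def pts(p):
    x,y,w,dl,dr,a=p
    L={}
    L['FL']=(-70,105,80);L['FR']=(-70,-105,80)
    for n,d,s in(('l',dl,1),('r',dr,-1)):
        L[n+'o']=(-75-d,s*103.5,50);L[n+'i']=(-75-d,s*2.5,50)
    c,s=np.cos(a),np.sin(a)
    f=lambda u,v,h:(70-u*c+h*s, v, 82.5+u*s+h*c)
    L['HL']=f(0,105,2.5);L['HR']=f(0,-105,2.5)
    L['EL']=f(147,105,0);L['ER']=f(147,-105,0);L['T']=f(147,0,2.5)
    cw,sw=np.cos(w),np.sin(w)
    return {k:np.array([x+cw*v[0]-sw*v[1],y+sw*v[0]+cw*v[1],v[2]]) for k,v in L.items()}
E
python3 - <<'E'
from fit import *
s=160*0+4.61538
top={'FL':(205,418),'FR':(588,440),'lo':(208,507),'li':(388,518),'ri':(402,499),'ro':(580,508),'HL':(217,155),'HR':(608,178),'EL':(180,234),'ER':(612,258)}
side={'FR':(400,197),'li':(453,342),'ro':(449,237),'HL':(155,380),'ER':(289,40)}
ob=[('top',k,np.array(v)/s+[220,160]) for k,v in top.items()]+[('side',k,np.array(v)/3.33333+[220,170]) for k,v in side.items()]
def res(p):
    P=pts(p);return np.concatenate([proj(c,P[k])[0]-v for c,k,v in ob])
r=least_squares(res,[520,20,0,30,30,1],loss='soft_l1')
print(np.round(r.x,3),np.degrees(r.x[2]))
for (c,k,v),e in zip(ob,res(r.x).reshape(-1,2)):print(c,k,np.round(e,1))
for k,v in pts(r.x).items():print(k,np.round(v))
for n,c,px in(('red','top',(243.5,228)),('red','side',(299,329)),('teal','top',(367,217)),('teal','side',(306,223))):print(n,onz(c,px,42 if c=='top' else 21))
E
```

```text
Traceback (most recent call last):
  File "h.py", line 10, in proj
    c=calibration(cam);K=np.array([[c['fx'],0,c['cx']],[0,c['fy'],c['cy']],[0,0,1.]])
ValueError: time passes only in moves, steps and waits
```

```bash
sed -i 's/^def ray/from functools import lru_cache\ncalibration=lru_cache(calibration)\ndef ray/' h.py
cat > run1.py <<'E'
from fit import *
s=4.61538
top={'FL':(205,418),'FR':(588,440),'lo':(208,507),'li':(388,518),'ri':(402,499),'ro':(580,508),'HL':(217,155),'HR':(608,178),'EL':(180,234),'ER':(612,258)}
side={'FR':(400,197),'li':(453,342),'ro':(449,237),'HL':(155,380),'ER':(289,40)}
ob=[('top',k,np.array(v)/s+[220,160]) for k,v in top.items()]+[('side',k,np.array(v)/3.33333+[220,170]) for k,v in side.items()]
def res(p):
    P=pts(p);return np.concatenate([proj(c,P[k])[0]-v for c,k,v in ob])
r=least_squares(res,[520,20,0,30,30,1],loss='soft_l1')
print(np.round(r.x,3),np.degrees(r.x[2]))
for (c,k,v),e in zip(ob,res(r.x).reshape(-1,2)):print(c,k,np.round(e,1))
for k,v in pts(r.x).items():print(k,np.round(v))
for n,c,px in(('red','top',(243.5,228)),('red','side',(299,329)),('teal','top',(367,217)),('teal','side',(306,223))):print(n,onz(c,px,42 if c=='top' else 21))
E
python3 run1.py
```

```text
[ 6.05247e+02  4.28820e+01 -8.10000e-02  4.17590e+01  3.04850e+01
  1.16700e+00] -4.639818351068283
top FL [-1.5  0.3]
top FR [0.8 0.3]
top lo [-1.2  0.2]
top li [-0.1  0.1]
top ri [-0.9 -0.2]
top ro [0.8 0.1]
top HL [-0.6 -0.3]
top HR [-0.3 -0.6]
top EL [-1.4 -0. ]
top ER [-0. -0.]
side FR [ 0.9 -1.9]
side li [-0.2 -2.9]
side ro [ 0.1 -3. ]
side HL [-1.  -0.4]
side ER [ 0.5 -3.6]
FL [544. 153.  80.]
FR [527. -56.  80.]
lo [497. 155.  50.]
li [489.  55.  50.]
ro [492. -52.  50.]
ri [500.  49.  50.]
HL [686. 142.  83.]
HR [669. -68.  83.]
EL [626. 147. 218.]
ER [609. -63. 218.]
T [620.  42. 219.]
red [605.21542477 206.12461999  42.        ]
red [608.2765012 211.3581363  21.       ]
teal [ 625.24502368 -107.7317611    42.        ]
teal [ 616.80412686 -131.67187609   21.        ]
```

```bash
cat > st.py <<'E'
from h import *
s=arm.state();print(s['t'],np.round(s['eef_pos'],1),np.round(s['contact_force'],1),np.round(s['opening'],1));print(np.round(s['tool_rot'],3).tolist(),np.round(s['joint_positions'],1))
E
python3 st.py; python3 - <<'E'
import numpy as np
x,y,w=605.2,41,-.081
c,s=np.cos(w),np.sin(w)
for a in [1.3,1.167,1,.8,.6,.4,.2,.1,0]:
    u=135;px=70-u*np.cos(a)+2.5*np.sin(a)+11;pz=82.5+u*np.sin(a)+2.5*np.cos(a)
    print(a,np.round([x+c*px,y+s*px,pz]))
for n,d,v in(('l',41.8,53),('r',30.5,-53)):
  for e in(d+20,d,0):
    px=-75-e-11;print(n,e,np.round([x+c*px-s*v,y+s*px+c*v]))
E
```

```text
1.2 [214.9 479.  231.3] [0.2 0.9 0.3] 85.5
[[-0.912, 0.409, 0.0], [0.409, 0.912, -0.0], [-0.0, -0.0, -1.0]] [65.8 14.9 -7.9 67.2 -0.  90. ]
1.3 [652.  37. 213.]
1.167 [635.  39. 208.]
1 [615.  40. 197.]
0.8 [594.  42. 181.]
0.6 [576.  43. 161.]
0.4 [563.  44. 137.]
0.2 [555.  45. 112.]
0.1 [552.  45.  98.]
0 [551.  45.  85.]
l 61.8 [462. 106.]
l 41.8 [482. 104.]
l 0 [524. 101.]
r 50.5 [465.  -1.]
r 30.5 [485.  -2.]
r 0 [515.  -5.]
```

{"name": "send_rows", "arguments": {"plan": [[[0.05,-0.04,0.02],[0,0,0],0],[[0.05,-0.04,0.02],[0,0,0],0]]}}

```text
t: 1.45
eef_pos: [308.5, 403.7, 268.3]
tool_rot: [[-0.916, 0.401, -0.002], [0.401, 0.916, -0.002], [0.001, -0.002, -1.0]]
contact_force: [1.6, 0.5, 0.9]
opening: 52.0
```

{"name": "send_rows", "arguments": {"plan": [[[0.04,-0.04,0.012],[0,0,9.5],0],[[0.04,-0.04,0.012],[0,0,9.5],0],[[0.042,-0.041,0.01],[0,0,0],0],[[0.042,-0.041,0.005],[0,0,0],0],[[0.042,-0.041,0],[0,0,0],0],[[0.042,-0.041,0],[0,0,0],0],[[0.042,-0.041,0],[0,0,0],0],[[0.042,-0.041,0],[0,0,0],0]]}}

```text
t: 2.45
eef_pos: [649.4, 69.9, 310.9]
tool_rot: [[-0.997, 0.079, 0.006], [0.079, 0.997, 0.004], [-0.006, 0.004, -1.0]]
contact_force: [0.5, 1.0, 0.7]
opening: 0.2
```

{"name": "send_rows", "arguments": {"plan": [[[0.025,-0.03,0],[0,0,0],0],[[0,0,-0.045],[0,0,0],0],[[0,0,-0.045],[0,0,0],0],[[0,0,-0.008],[0,0,0],0],[[0,0,0],[0,0,0],0]]}}

```text
t: 3.08
eef_pos: [680.1, 33.5, 210.4]
tool_rot: [[-0.996, 0.086, 0.011], [0.086, 0.996, 0.003], [-0.01, 0.004, -1.0]]
contact_force: [0.6, -0.4, -0.3]
opening: 0.3
```

```bash
python3 - <<'E'
from h import *
for c,(x,y,w,h) in dict(top=(220,140,160,130),side=(200,130,200,200)).items():
    f=save(c,c+'1');a=f[y:y+h,x:x+w,::-1];cv2.imwrite(f'pics/{c}1z.png',cv2.resize(a,None,fx=3,fy=3,interpolation=cv2.INTER_CUBIC))
a=cv2.imread('pics/top1z.png');b=cv2.imread('pics/side1z.png')[:390]
b=b[:, :310] if 0 else cv2.resize(b,(320*0+320,208)); 
E
```

```text
(no output)
```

View pics/side1z.png

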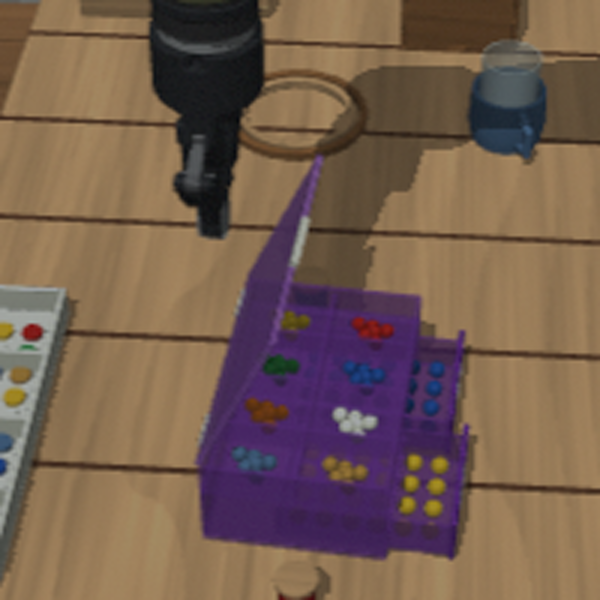

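The closed fingertips (212,235 in the crop) stand behind the open lid, level with the tab (300,240). I'll push forward now.

{"name": "send_rows", "arguments": {"plan": [[[-0.02,0.002,0],[0,0,0],0],[[-0.014,0.001,0],[0,0,0],0],[[-0.012,0,0],[0,0,0],0],[[-0.01,0,-0.005],[0,0,0],0],[[-0.01,0,-0.006],[0,0,0],0]]}}

```text
t: 3.8
eef_pos: [619.3, 38.5, 210.9]
tool_rot: [[-0.996, 0.084, 0.032], [0.084, 0.996, 0.005], [-0.032, 0.007, -0.999]]
contact_force: [1.2, 0.1, 1.2]
opening: -0.2
```

{"name": "send_rows", "arguments": {"plan": [[[0.008,0,-0.008],[0,0,0],0],[[0.004,0,-0.01],[0,0,0],0],[[0,0,0],[0,-1.8,0],0]]}}

```text
t: 4.18
eef_pos: [634.3, 38.8, 193.6]
tool_rot: [[-0.994, 0.083, 0.068], [0.084, 0.996, 0.005], [-0.068, 0.011, -0.998]]
contact_force: [-0.7, -0.6, 0.5]
opening: 0.2
```

```bash
python3 - <<'E'
from h import *
for c,(x,y,w,h) in dict(side=(200,130,200,200)).items():
    f=save(c,c+'2');a=f[y:y+h,x:x+w,::-1];cv2.imwrite(f'pics/{c}2z.png',cv2.resize(a,None,fx=3,fy=3,interpolation=cv2.INTER_CUBIC))
E
```

```text
(no output)
```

View pics/side2z.png

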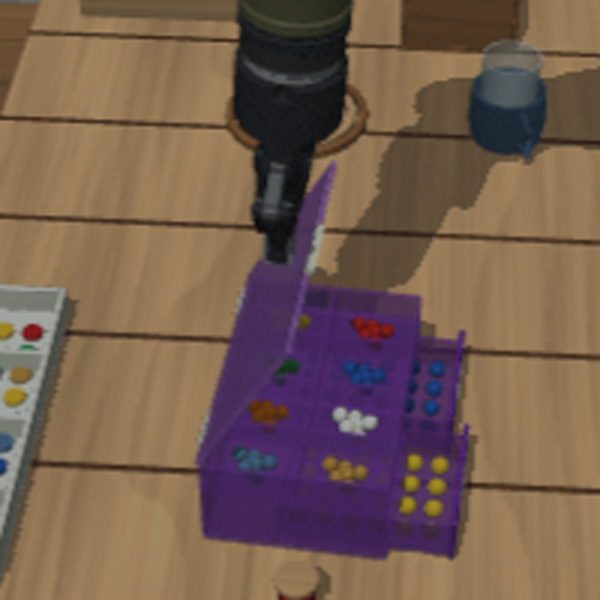

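{"name": "send_rows", "arguments": {"plan": [[[-0.015,0,-0.004],[0,2,0],0],[[-0.012,0,-0.008],[0,2,0],0],[[-0.009,0,-0.012],[0,0,0],0],[[-0.007,0,-0.012],[0,0,0],0]]}}

```text
t: 4.72
eef_pos: [590.1, 39.0, 156.7]
tool_rot: [[-0.996, 0.084, -0.006], [0.084, 0.996, 0.005], [0.006, 0.005, -1.0]]
contact_force: [-0.6, 0.5, 1.3]
opening: -0.3
```

{"name": "send_rows", "arguments": {"plan": [[[-0.007,0,-0.012],[0,0,0],0],[[-0.005,0,-0.012],[0,0,0],0],[[-0.004,0,-0.012],[0,0,0],0],[[-0.002,0,-0.012],[0,0,0],0],[[0,0,-0.008],[0,0,0],0]]}}

```text
t: 5.35
eef_pos: [569.1, 39.1, 95.9]
tool_rot: [[-0.996, 0.084, -0.014], [0.084, 0.996, 0.005], [0.014, 0.004, -1.0]]
contact_force: [-0.8, 0.6, 1.7]
opening: -0.0
```

{"name": "send_rows", "arguments": {"plan": [[[-0.002,0,-0.006],[0,0,0],0],[[0,0,-0.005],[0,0,0],0],[[0,0,-0.004],[0,0,0],0],[[0,0,-0.003],[0,0,0],0]]}}

```text
t: 5.85
eef_pos: [567.2, 39.0, 84.7]
tool_rot: [[-0.996, 0.084, -0.01], [0.084, 0.996, 0.006], [0.011, 0.005, -1.0]]
contact_force: [-6.3, 0.6, 19.1]
opening: -0.4
```

Force rose to 19 N at z = 84.7, so the lid is flat. Next the left drawer.

{"name": "send_rows", "arguments": {"plan": [[[0,0,0.045],[0,0,0],0],[[-0.05,0.03,0.005],[0,0,0],0],[[-0.055,0.025,0],[0,0,0],0],[[-0.03,0.01,0],[0,0,0],0],[[0,0,0],[0,0,0],0]]}}

```text
t: 6.48
eef_pos: [432.4, 105.6, 138.5]
tool_rot: [[-0.996, 0.085, -0.001], [0.085, 0.996, 0.008], [0.002, 0.007, -1.0]]
contact_force: [0.4, -0.3, 0.0]
opening: -0.3
```

```bash
python3 - <<'E'
from h import *
f=save('side','side3');a=f[130:330,200:400,::-1];cv2.imwrite('pics/side3z.png',cv2.resize(a,None,fx=3,fy=3,interpolation=cv2.INTER_CUBIC))
E
```

```text
(no output)
```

View pics/side3z.png

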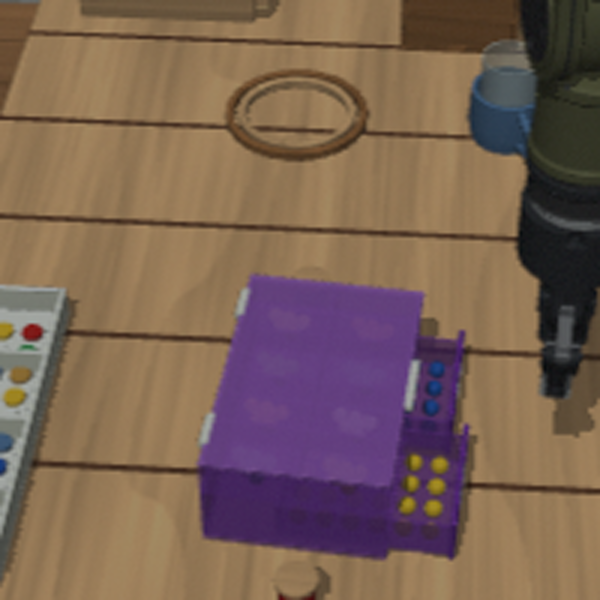

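The lid lies flat; both drawers are still out at (435,495) and (440,390). I'll go down and push the left one.

{"name": "send_rows", "arguments": {"plan": [[[0.005,0,-0.05],[0,0,0],0],[[0,0,-0.045],[0,0,0],0],[[0,0,-0.008],[0,0,0],0],[[0.02,-0.002,0],[0,0,0],0],[[0.015,-0.001,0],[0,0,0],0],[[0.012,-0.001,0],[0,0,0],0]]}}

```text
t: 7.28
eef_pos: [497.8, 100.9, 36.5]
tool_rot: [[-0.996, 0.089, 0.012], [0.089, 0.996, 0.009], [-0.011, 0.01, -1.0]]
contact_force: [-1.4, 0.7, -1.1]
opening: 0.2
```

{"name": "send_rows", "arguments": {"plan": [[[0.007,0,-0.003],[0,0,0],0],[[0.006,0,0],[0,0,0],0],[[0.005,0,0],[0,0,0],0],[[0.003,0,0],[0,0,0],0]]}}

```text
t: 7.78
eef_pos: [520.6, 100.4, 34.2]
tool_rot: [[-0.996, 0.09, 0.012], [0.09, 0.996, 0.009], [-0.011, 0.01, -1.0]]
contact_force: [-1.7, -1.2, 0.5]
opening: 0.1
```

{"name": "send_rows", "arguments": {"plan": [[[0.003,0,0],[0,0,0],0],[[0.003,0,0],[0,0,0],0],[[0.003,0,0],[0,0,0],0]]}}

```text
t: 8.15
eef_pos: [521.2, 100.1, 32.6]
tool_rot: [[-0.996, 0.09, -0.003], [0.09, 0.996, 0.009], [0.004, 0.008, -1.0]]
contact_force: [-6.1, 0.0, 1.6]
opening: 0.3
```

{"name": "send_rows", "arguments": {"plan": [[[0.005,0,0],[0,0,0],0],[[0.006,0,0],[0,0,0],0]]}}

```text
t: 8.4
eef_pos: [520.2, 99.4, 30.5]
tool_rot: [[-0.996, 0.091, -0.024], [0.091, 0.996, 0.008], [0.025, 0.006, -1.0]]
contact_force: [-12.6, -0.3, 3.5]
opening: -0.1
```

{"name": "send_rows", "arguments": {"plan": [[[-0.04,0.002,0.002],[0,0,0],0],[[-0.03,0,0.003],[0,-1,0],0],[[0,-0.05,0],[0,0,0],0],[[0,-0.045,0],[0,0,0],0],[[0,0,0],[0,0,0],0]]}}

```text
t: 9.02
eef_pos: [451.8, 6.8, 36.7]
tool_rot: [[-0.996, 0.086, 0.001], [0.086, 0.996, 0.01], [-0.0, 0.01, -1.0]]
contact_force: [0.2, -0.1, 0.8]
opening: -0.2
```

{"name": "send_rows", "arguments": {"plan": [[[0.015,-0.007,-0.002],[0,0,0],0],[[0.01,0,0],[0,0,0],0],[[0.008,0,0],[0,0,0],0],[[0.006,0,0],[0,0,0],0],[[0.005,0,0],[0,0,0],0],[[0.004,0,0],[0,0,0],0]]}}

```text
t: 9.78
eef_pos: [503.8, 1.9, 34.2]
tool_rot: [[-0.997, 0.082, 0.001], [0.082, 0.997, 0.01], [-0.0, 0.01, -1.0]]
contact_force: [-1.6, -0.4, 0.5]
opening: -0.1
```

{"name": "send_rows", "arguments": {"plan": [[[0.004,-0.001,0],[0,0,0],0],[[0.004,0,0],[0,0,0],0],[[0.004,0,0],[0,0,0],0],[[0.004,0,0],[0,0,0],0]]}}

```text
t: 10.28
eef_pos: [512.4, 1.9, 32.7]
tool_rot: [[-0.997, 0.08, -0.014], [0.08, 0.997, 0.013], [0.014, 0.012, -1.0]]
contact_force: [-9.5, 1.7, 5.3]
opening: 0.3
```

{"name": "send_rows", "arguments": {"plan": [[[0.006,0,0],[0,0,0],0],[[0.005,0,0],[0,0,0],0]]}}

```text
t: 10.52
eef_pos: [511.3, 3.0, 30.3]
tool_rot: [[-0.996, 0.079, -0.036], [0.078, 0.997, 0.015], [0.037, 0.013, -0.999]]
contact_force: [-8.7, 0.5, 3.2]
opening: -0.3
```

{"name": "send_rows", "arguments": {"plan": [[[-0.04,0,0.005],[0,0,0],0],[[-0.05,0,0.03],[0,0,0],0],[[-0.05,0,0.04],[0,0,0],0],[[-0.03,0,0.05],[0,0,0],0],[[0,0,0.05],[0,0,0],0],[[0,0,0],[0,0,0],0]]}}

```text
t: 11.28
eef_pos: [341.0, 3.3, 209.1]
tool_rot: [[-0.997, 0.079, -0.028], [0.078, 0.997, 0.016], [0.029, 0.014, -0.999]]
contact_force: [1.0, -0.4, 0.0]
opening: 0.2
```

```bash
python3 - <<'E'
from fit import *
P=pts([605.2,41,-.081,0,0,0])
for c,(x,y,w,h) in dict(top=(220,150,160,130),side=(220,190,160,130)).items():
    f=save(c,c+'4');a=cv2.resize(f[y:y+h,x:x+w,::-1],None,fx=4.6,fy=4.6,interpolation=cv2.INTER_CUBIC)
    cv2.imwrite(f'pics/{c}4z.png',a)
print(np.round(arm.state()['contact_force'],1))
for k in P:print(k,np.round(4.6*(proj('top',P[k])[0]-[220,150])),np.round(4.6*(proj('side',P[k])[0]-[220,190])))
E
```

```text
[ 0.1 -0.1 -0.4]
FL [201. 464.] [509. 466.]
FR [593. 486.] [557. 169.]
lo [210. 476.] [518. 507.]
li [394. 486.] [542. 355.]
ro [588. 497.] [563. 213.]
ri [403. 487.] [543. 348.]
HL [216. 203.] [215. 426.]
HR [608. 224.] [294. 135.]
EL [200. 477.] [524. 464.]
ER [593. 499.] [570. 166.]
T [396. 488.] [549. 303.]
```

View pics/top4z.png

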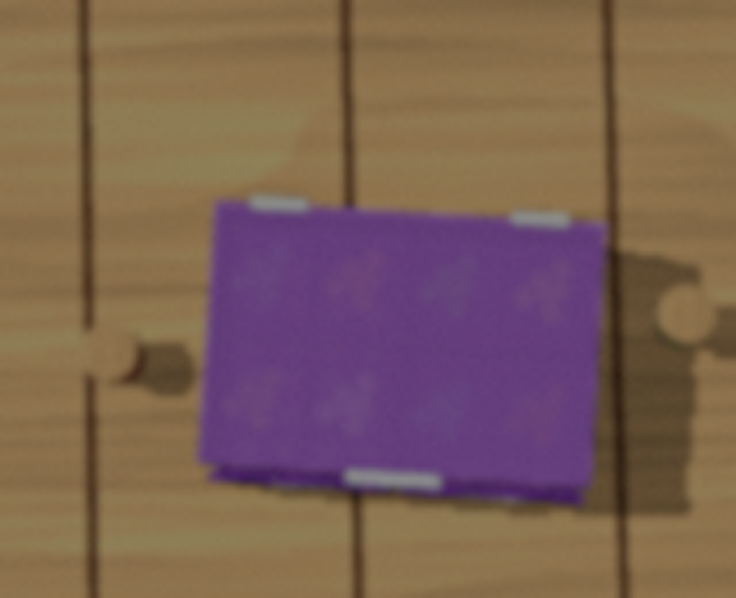

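View pics/side4z.png

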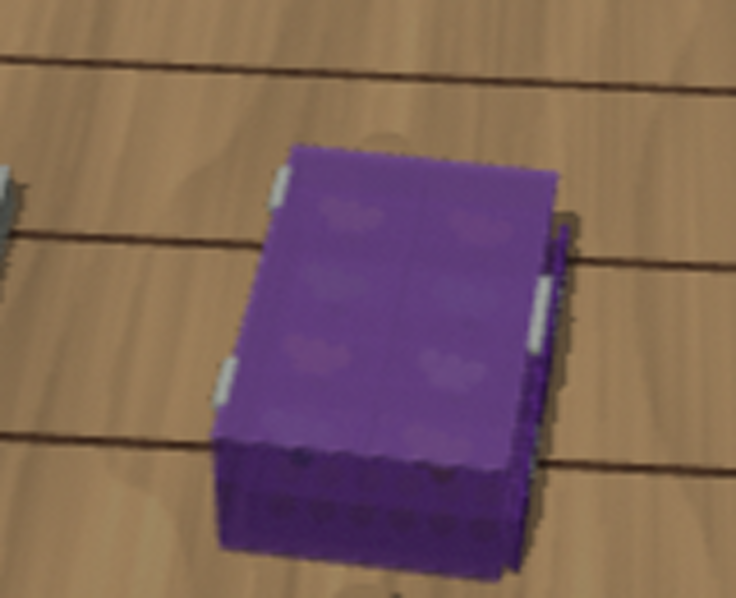

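View pics/side4.png

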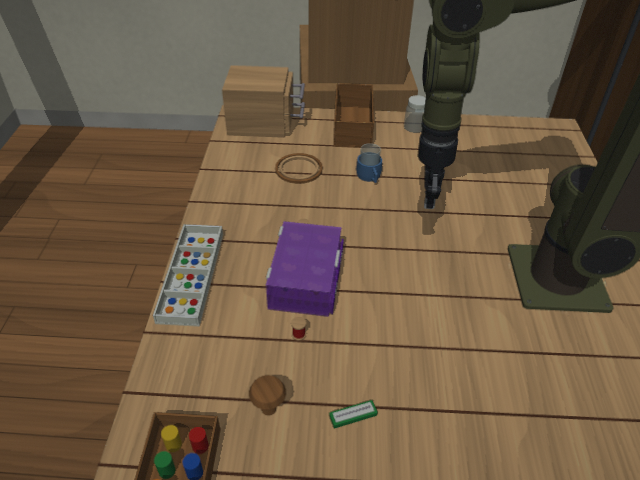

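Both drawers and the lid look shut. However, the upright fingers may have touched the lid's front edge, which is about 2 mm proud, before the drawers were fully seated. I'll re-push with the tool tilted tip-first to make sure.

{"name": "send_rows", "arguments": {"plan": [[[0.02,0,-0.05],[0,-10,0],0],[[0.02,0,-0.05],[0,-10,0],0],[[0.02,0,-0.04],[0,-8,0],0],[[0,0,-0.02],[0,0,0],0],[[0,0,0],[0,0,0],0]]}}

```text
t: 12.0
eef_pos: [382.8, 3.3, 62.3]
tool_rot: [[-0.939, 0.068, 0.336], [0.078, 0.997, 0.017], [-0.334, 0.042, -0.942]]
contact_force: [0.7, 0.6, 1.2]
opening: -0.1
```

{"name": "send_rows", "arguments": {"plan": [[[0.03,-0.005,-0.02],[0,-4,0],0],[[0.03,-0.005,-0.008],[0,0,0],0],[[0.025,0,0],[0,0,0],0],[[0.01,0,0],[0,0,0],0],[[0,0,0],[0,0,0],0]]}}

```text
t: 12.62
eef_pos: [480.8, -6.9, 33.2]
tool_rot: [[-0.914, 0.065, 0.399], [0.078, 0.997, 0.017], [-0.397, 0.047, -0.917]]
contact_force: [-0.3, -0.1, 0.7]
opening: 0.4
```

{"name": "send_rows", "arguments": {"plan": [[[0.012,0,-0.003],[0,0,0],0],[[0.008,0,0],[0,0,0],0],[[0.005,0,0],[0,0,0],0],[[0.004,0,0],[0,0,0],0],[[0.004,0,0],[0,0,0],0]]}}

```text
t: 13.25
eef_pos: [513.3, -6.7, 29.9]
tool_rot: [[-0.915, 0.065, 0.398], [0.078, 0.997, 0.017], [-0.395, 0.047, -0.917]]
contact_force: [0.3, -0.4, -0.0]
opening: -0.0
```

{"name": "send_rows", "arguments": {"plan": [[[0.004,0,0],[0,0,0],0],[[0.004,0,0],[0,0,0],0],[[0.004,0,0],[0,0,0],0]]}}

```text
t: 13.62
eef_pos: [518.9, -6.6, 26.9]
tool_rot: [[-0.92, 0.066, 0.386], [0.078, 0.997, 0.017], [-0.384, 0.046, -0.922]]
contact_force: [-10.1, -0.6, 8.1]
opening: -0.3
```

{"name": "send_rows", "arguments": {"plan": [[[0.006,0,0.001],[0,0,0],0],[[0.006,0,0.001],[0,0,0],0]]}}

```text
t: 13.88
eef_pos: [518.8, -6.3, 23.8]
tool_rot: [[-0.928, 0.067, 0.367], [0.079, 0.997, 0.018], [-0.365, 0.045, -0.93]]
contact_force: [-12.8, -0.4, 9.3]
opening: 0.3
```

{"name": "send_rows", "arguments": {"plan": [[[-0.04,0.004,0.003],[0,0,0],0],[[-0.01,0.05,0],[0,-2,0],0],[[0,0.045,0],[0,0,0],0],[[0,0,0],[0,0,0],0]]}}

```text
t: 14.38
eef_pos: [469.0, 93.4, 27.6]
tool_rot: [[-0.913, 0.069, 0.403], [0.083, 0.996, 0.017], [-0.4, 0.048, -0.915]]
contact_force: [0.1, 0.2, 0.0]
opening: -0.1
```

{"name": "send_rows", "arguments": {"plan": [[[0.02,0.005,0.001],[0,0,0],0],[[0.015,0,0],[0,0,0],0],[[0.008,0,0],[0,0,0],0],[[0.004,0,0],[0,0,0],0],[[0.004,0,0],[0,0,0],0]]}}

```text
t: 15.0
eef_pos: [520.4, 95.7, 27.6]
tool_rot: [[-0.914, 0.071, 0.4], [0.084, 0.996, 0.014], [-0.397, 0.046, -0.916]]
contact_force: [-0.1, 0.4, -0.1]
opening: -0.1
```

{"name": "send_rows", "arguments": {"plan": [[[0.004,0,0],[0,0,0],0],[[0.004,0,0],[0,0,0],0],[[0.005,0,0],[0,0,0],0],[[0.006,0,0],[0,0,0],0]]}}

```text
t: 15.5
eef_pos: [527.7, 94.8, 22.4]
tool_rot: [[-0.922, 0.07, 0.38], [0.081, 0.997, 0.015], [-0.378, 0.045, -0.925]]
contact_force: [-15.3, 1.6, 11.4]
opening: 0.4
```

Both drawers stopped hard against tilted-tip pushes. I'll press the lid once more near its free edge.

{"name": "send_rows", "arguments": {"plan": [[[-0.05,0,0.003],[0,0,0],0],[[-0.02,-0.02,0.05],[0,8,0],0],[[0,-0.03,0.05],[0,8,0],0],[[0.03,-0.005,0.03],[0,7,0],0],[[0.055,0,0],[0,0,0],0],[[0.025,0,0],[0,0,0],0],[[0,0,0],[0,0,0],0]]}}

```text
t: 16.38
eef_pos: [560.2, 48.2, 119.5]
tool_rot: [[-0.997, 0.076, 0.03], [0.076, 0.997, 0.007], [-0.03, 0.009, -1.0]]
contact_force: [-1.0, 0.1, -0.5]
opening: 0.3
```

{"name": "send_rows", "arguments": {"plan": [[[-0.005,0,-0.015],[0,0,0],0],[[0,0,-0.006],[0,0,0],0],[[0,0,-0.004],[0,0,0],0],[[0,0,-0.004],[0,0,0],0]]}}

```text
t: 16.88
eef_pos: [551.8, 48.4, 89.4]
tool_rot: [[-0.997, 0.075, 0.027], [0.076, 0.997, 0.007], [-0.027, 0.009, -1.0]]
contact_force: [-0.2, 0.2, 0.8]
opening: 0.5
```

{"name": "send_rows", "arguments": {"plan": [[[0,0,-0.004],[0,0,0],0],[[0,0,-0.004],[0,0,0],0],[[0,0,-0.003],[0,0,0],0]]}}

```text
t: 17.25
eef_pos: [551.9, 48.4, 84.6]
tool_rot: [[-0.997, 0.075, 0.031], [0.076, 0.997, 0.007], [-0.03, 0.009, -0.999]]
contact_force: [-8.7, -0.5, 24.3]
opening: 0.4
```

{"name": "send_rows", "arguments": {"plan": [[[0,0,0.05],[0,0,0],0],[[-0.04,0,0.04],[0,0,0],0],[[-0.055,0,0.02],[0,0,0],0],[[-0.055,0,0],[0,0,0],0],[[-0.05,0,0],[0,0,0],0],[[0,0,0],[0,0,0],0],[[0,0,0],[0,0,0],0]]}}

```text
t: 18.12
eef_pos: [349.3, 48.6, 199.9]
tool_rot: [[-0.996, 0.075, 0.041], [0.076, 0.997, 0.009], [-0.04, 0.012, -0.999]]
contact_force: [0.1, -0.3, -0.5]
opening: 0.0
```

```bash
python3 - <<'E'
from h import *
ims=[]
for c,(x,y,w,h) in dict(top=(220,150,160,130),side=(220,190,160,130)).items():
    f=save(c,c+'5');a=cv2.resize(f[y:y+h,x:x+w,::-1],None,fx=4.6,fy=4.6,interpolation=cv2.INTER_CUBIC)
    cv2.imwrite(f'pics/{c}5z.png',a)
E
```

```text
(no output)
```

View pics/top5z.png

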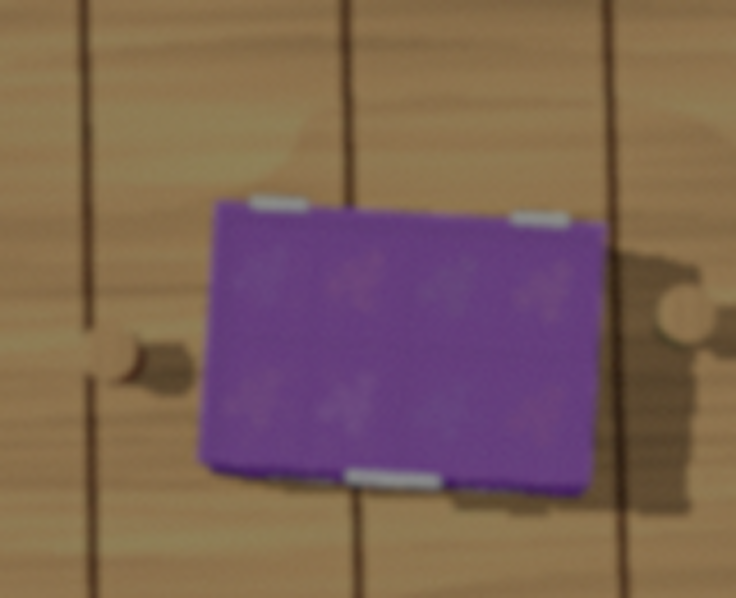

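View pics/side5z.png

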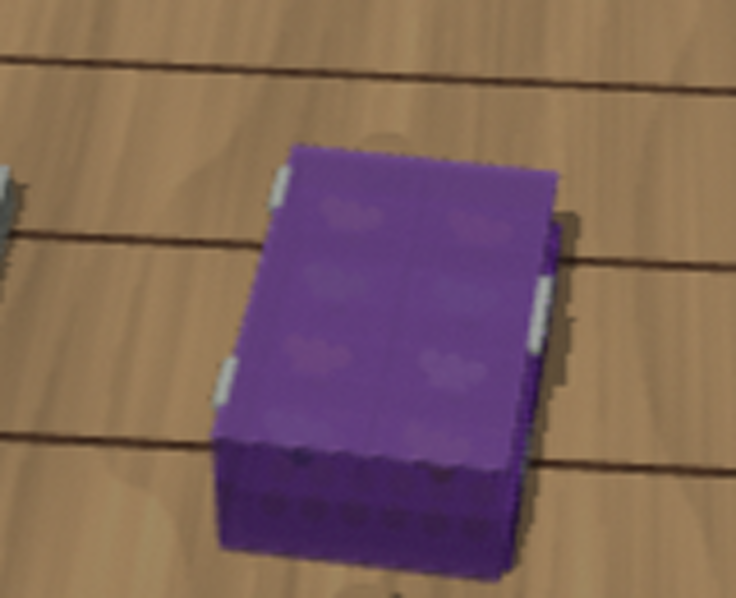

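View pics/top5.png

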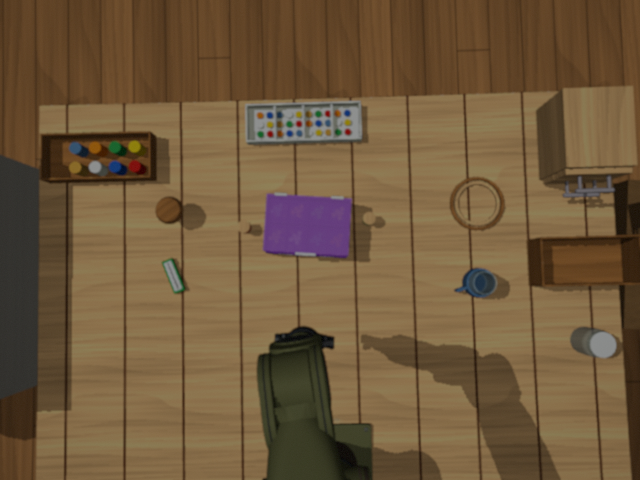

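The second push moved both drawers in further: their fronts now sit just under the lid's front edge (crop 212,475 and 582,495). The lid is flat, and the spools and other items look unmoved.

```bash
python3 -c "
from h import *
print(finish_job())"
```

```text
the job is handed in; nothing more can be done
None
```

The bead organiser is closed: the lid lies flat and both drawers are pushed home. I handed the job in about 18 s into the 51 s allowed, with the arm clear of everything.

- **Lid:** I pushed it down from behind with the closed fingertips. Near its free edge it stopped hard at 84.6 mm above the table under 24 N, against a nominal 85 mm when shut.
- **Drawers:** My first push used upright fingers and left both drawers slightly open, probably because the fingers met the lid's front edge first. I pushed again with the tool tilted tip-first, and both went further in and stopped hard at 13–15 N (the drawer friction is about 1 N). Their stop positions line up with the organiser's yaw to within about 1 mm.
- **Final pictures:** The last top and side views show the lid flat and both drawer fronts in line under its edge. The spools, hoops, tea holder, mushroom and bodkin case look to be where they started.
- **Disagreement:** My fitted model put the lid's front edge about 4 mm further forward than the pictures show. I put that down to calibration and corner-picking error, and relied on the contact readings instead.

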